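# Slide the multimeter home into the corner stop

### The job

Gently push the hand multimeter across the worktop into the aluminium corner stop, until its long side lies flush against the longer bar and its end rests against the shorter bar, so that it sits square for the next reading. Only push it along with the fingers: do not pick it up or tip it, leave the filter cassette, the tin and the mug where they are, and take the hand away at the end.

Things in the scene. Friction and masses are not known exactly. Their poses are not given: they have to be found in the camera images.
- multimeter: hand multimeter lying face up, free to slide, 0.2 to 0.45 kg: a box 142 mm long (x axis), 70 mm wide (y axis), 32 mm high with upright sides, 45 mm over the round dial on its face. Origin: centre of its underside. Starts in the open side of the corner, clear of the bars, long axis within 0.45 rad of the longer bar. Either end may go against the shorter bar.
- corner_stop: fixed L of two aluminium bars, 12 mm thick, 20 mm high, on the worktop. Origin: inner corner at worktop level, z up. Longer bar: inner face is the plane x = 0 of this frame, y = 0 to -120 mm. Shorter bar: inner face is y = 0, x = 0 to -55 mm. The multimeter's seat is centred at x = -35, y = -71 mm, long axis along y; its free end stands 22 mm past the longer bar.
- cassette: bystander: round flat filter cassette, 54 mm across, 27 mm high, behind the longer bar. Origin: centre of its underside.
- tin: bystander: round screw tin, 64 mm across, 42 mm high, to the left of the multimeter, beyond the shorter bar's side of the corner. Origin: centre of its underside.
- mug: bystander: mug, 78 mm across, 110 mm with its handle, 97 mm high, farther to the left, past the tin. Origin: centre of its underside.
Not all that is in view belongs to the job. There is more than one size of the corner_stop; the one meant has the size given above.

How it is judged:
By the outcome, as a careful person would: the job done as asked, in the order asked, and still so for the second after the job is handed in, with the robot touching nothing.
It also fails if it takes over 64 s, if anything falls off the work surface, if the arm or the gripper's body presses on something with over 40 N, if the wrist force passes 120 N, or if a joint passes its speed limit or range.

### The arm

A 6-joint arm with a two-finger parallel gripper is mounted at the origin on a cart in front of the work surface, level with it; the furniture and walls round the work are solid. World frame = base frame: x ahead of the robot, y to its left, z up, the work surface at z = 0. Lengths are in m, angles in rad, forces in N, time in s.
With the tool pointing down it reaches from about 0.275 to 1 m from the base axis. Payload 8.4 kg.
Tool frame: the origin (TCP) lies on the centre line of the jaws, within the pads' length; the fingertips stand 22 mm ahead of it and the grasp point (between the pads) lies 3 mm ahead of it (env.finger_overhang is the distance from the TCP to the fingertips, in m); z points along the fingers, x is the direction in which the jaws open and shut, and the axes are right-handed (so a half turn about z gives the same grasp; the last joint's range is limited). The gripper opens to 85 mm and grips with 20 to 120 N. Pads are 22 mm wide; open, the fingers measure 114 mm over their backs; the gripper's body (76 mm by 85 mm) begins 54 mm behind the grasp point. The pads swing forward as they close: fully open they stand 13 mm farther back than shut.
Start: joints at [-0.002, 0.353, 1.633, -0, 1.155, -0.002], TCP at [0.625, -0, 0.253] pointing down, gripper open.
Joint ranges: [-2.63, 2.63], [-0.92, 2.1], [0.06, 2.66], [-1.3, 4.44], [0, 2.69], [-3.02, 3.02]. Speed limits (rad/s): [2.22, 2.22, 2.79, 3.14, 3.14, 3.14].

### API

Orientations are given as [roll, pitch, yaw] about the fixed x, y, z axes, in that order (R = Rz(yaw) Ry(pitch) Rx(roll)).
In Python, from cell import readout, grab_frame, job, env gives the robot as it stands.
- The arm moves only by the tool servo_tool, never from a script. Its argument "targets" is a list of rows, each a list of 4 numbers: the shift along the tool's x, y, z in cm, then the turn about the tool's z in rad. A call has 1 to 12 rows; each row shifts and turns the commanded pose from where the row before left it, along the tool's axes as they then stand; what a row does not reach is not made up. A row lasts 1/12 s, in which the tool goes at most 41.7 mm and 7.16 degrees, less where a joint would pass 70% of its speed; a pose out of reach is approached as far as the arm can. A call is refused whole if a number of a shift passes 4.17 or a number of a turn 0.125, either way. A call with a gripper value outside its range is refused whole. "grip" is the opening, from 0 (shut) to 1 (fully open), set as the call begins (left out, the last holds). The fingers move at their own pace and stop on an object; "squeeze" is the grip in N (left out, the last holds). Time passes only in rows, so rows that do not move let the fingers close. It gives the time, the measured TCP pose, the force and the opening at its end, in the units of the state.
- readout.get_obs(): the state, without advancing time (a new reading comes with each control period).
- grab_frame(name): name is "scene" or "side" or "wrist"; returns a dict with "img" (384x512x3 uint8, blue, green, red), "range_z" (384x512 float32, m along the optical axis (not along the pixel's ray), 0 where there is no reading), "fx", "fy", "cx", "cy" (pixels), "R" (3x3) and "t" (3): a world point X has camera coordinates R X + t. Camera axes: x right, y down, z forward; pixel columns grow to the right and rows downward; lengths in m; the calibration is good to about 2 mm. A picture is of the moment at which its call begins.
- job.sign_off(): hands the job in, once; it reports no verdict.
The state is a dict: "t": time; "qpos": joint angles; "joint_vel": joint speeds; "joint_efforts": joint torques, N m; "position": TCP position; "ee_rot": TCP orientation; "contact_force": force on the tool from outside, world axes, zero at the start; "moment": the same for the moment, N m; "finger_gap": finger opening in m.
Only numpy, scipy, OpenCV 4.12 (cv2) and the standard library are available. Lean on these libraries where they do the work, as an engineer would, in place of code of your own. Each camera call takes 0.05 s, during which the arm holds its last target. There are 200 camera calls.

## Working session

There is one attempt and no reset: what is moved stays moved. The work goes in short steps, Python scripts to look and compute and a tool call to move; the robot and the scene stay as the last step left them, time stands still between calls to the robot, and variables do not carry over. Pictures are saved under pics/ and viewed, about 8 in all and at most 12, crops included, and the job is handed in when it is done.

Besides the shell and the picture viewer there is one more tool, called as name(argument=value, ...) on one line, values as JSON. servo_tool: Moves the arm, as the interface text tells. Its arguments: {"type":"object","properties":{"targets":{"type":"array"},"grip":{"type":"number"},"squeeze":{"type":"number"}},"required":["targets"]}

```bash
mkdir -p pics
cat > h.py <<'E'
import numpy as np, cv2
from cell import readout, grab_frame, job, env
def pts(f):
    z=f["range_z"]; v,u=np.indices(z.shape)
    c=np.stack([(u-f["cx"])/f["fx"]*z,(v-f["cy"])/f["fy"]*z,z],-1)
    P=(c-f["t"])@f["R"]; P[z==0]=np.nan
    return P
def ray(f,u,v,h):
    d=f["R"].T@np.array([(u-f["cx"])/f["fx"],(v-f["cy"])/f["fy"],1]); o=-f["R"].T@f["t"]
    return o+d*(h-o[2])/d[2]
E
python3 - <<'E'
from h import *
import pickle
o=readout.get_obs(); print(o["t"],o["position"],o["ee_rot"],o["finger_gap"],env.finger_overhang)
F={n:grab_frame(n) for n in ("scene","side","wrist")}
pickle.dump(F,open("f0.pkl","wb"))
for n in F: print(n,(-F[n]["R"].T@F[n]["t"]).round(3),F[n]["R"][2].round(2))
cv2.imwrite("pics/a.png",F["scene"]["img"]); cv2.imwrite("pics/b.png",np.hstack([cv2.resize(F[n]["img"],(400,300)) for n in("side","wrist")]))
E
```

```text
0.0 [ 6.24538278e-01 -3.53627050e-06  2.52551344e-01] [3.14159060e+00 1.40980688e-03 1.22430807e-06] 0.08555121221621315 0.022
scene [0.676 0.657 0.946] [-0.07 -0.47 -0.88]
side [-0.007  1.055  0.526] [ 0.51 -0.76 -0.41]
wrist [0.624 0.078 0.373] [-0.   -0.3  -0.95]
```

View pics/a.png

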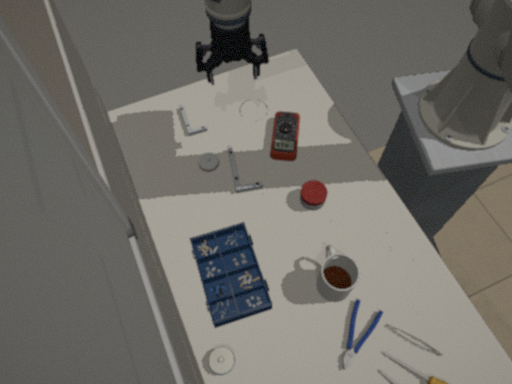

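View pics/b.png

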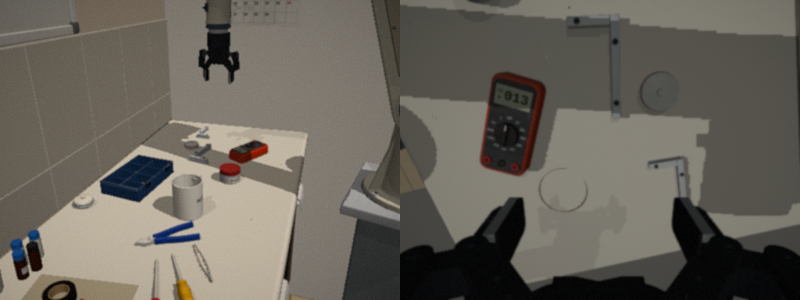

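The scene view shows the red multimeter at (286,135), the tin at (314,194) and the mug at (339,275). There are two stops. One has its corner near (238,188), with the disc-shaped cassette (208,161) behind its longer bar. The other, smaller stop is near (190,130). The larger one should be the one meant, so I'll measure both and check it in an enlarged wrist crop.

Run:
```python
from h import *
import pickle
F=pickle.load(open("f0.pkl","rb")); f=F["wrist"]; P=pts(f); im=f["img"]
cv2.imwrite("pics/c.png",cv2.resize(im[0:290,80:400],None,fx=2,fy=2,interpolation=cv2.INTER_CUBIC)[:580])
Z=P[...,2]
def comps(m,amin,tag,P):
    n,l,s,c=cv2.connectedComponentsWithStats(m.astype(np.uint8))
    for i in range(1,n):
        if s[i,4]<amin: continue
        q=P[l==i]; r=cv2.minAreaRect(q[:,:2].astype(np.float32)*1000)
        print(tag,"px",c[i].round(),s[i,4],"z",np.nanmedian(q[:,2]).round(4),"c",np.round(r[0],1),"size",np.round(r[1],1),"ang",round(r[2],2)); 
        if 15<np.nanmedian(q[:,2])*1000<25: print(cv2.boxPoints(r).round(1).tolist())
comps((Z>.016)&(Z<.023),100,"bar/top20",P)
comps((Z>.0245)&(Z<.05),300,"wrist",P)
g=F["scene"];G=pts(g)
comps((G[...,2]>.025)&(G[...,2]<.13)&(G[...,0]>.2)&(G[...,0]<1)&(G[...,1]<.5),60,"scene",G)
```

```text
bar/top20 px [264.  64.] 2281 z 0.0201 c [618.8  80.8] size [ 66.6 132.4] ang 2.43
[[582.7999877929688, 145.5], [588.4000244140625, 13.300000190734863], [654.9000244140625, 16.100000381469727], [649.2999877929688, 148.39999389648438]]
bar/top20 px [332. 116.] 1784 z 0.0212 c [707.3  52.5] size [51.5 51.2] ang 1.49
[[680.9000244140625, 77.4000015258789], [682.2000122070312, 26.200000762939453], [733.7000122070312, 27.5], [732.4000244140625, 78.69999694824219]]
bar/top20 px [173. 155.] 193 z 0.0195 c [532.7   2.4] size [130.   18.4] ang 82.89
[[515.5999755859375, -61.0], [533.7999877929688, -63.29999923706055], [549.9000244140625, 65.80000305175781], [531.7000122070312, 68.0]]
bar/top20 px [476. 309.] 304 z 0.0196 c [ 909.4 -189.5] size [93.4  3.5] ang 14.93
[[863.7999877929688, -199.8000030517578], [864.7000122070312, -203.1999969482422], [954.9000244140625, -179.10000610351562], [954.0, -175.6999969482422]]
bar/top20 px [309. 345.] 455 z 0.0194 c [ 692.2 -247.2] size [164.1   4.1] ang 14.72
[[612.2999877929688, -266.1000061035156], [613.2999877929688, -270.0], [772.0999755859375, -228.3000030517578], [771.0, -224.39999389648438]]
wrist px [140. 158.] 7727 z 0.0336 c [499.5   4.6] size [139.9  67.5] ang 73.92
wrist px [333. 350.] 789 z 0.0353 c [ 720.9 -239.5] size [96.2  3.9] ang 14.22
scene px [306.  21.] 2732 z 0.0809 c [ 372.4 -333.7] size [358.   12.6] ang 15.21
scene px [145. 112.] 4117 z 0.0812 c [744.8 124.6] size [281.4 702.6] ang 14.93
scene px [285. 133.] 1095 z 0.0324 c [498.2   6.3] size [140.   66.6] ang 73.93
scene px [314. 192.] 564 z 0.0407 c [467.1 194.8] size [62.4 62.2] ang 78.08
scene px [231. 273.] 1321 z 0.0363 c [690.1 352.2] size [136.7 200.7] ang 8.91
scene px [338. 274.] 1560 z 0.0503 c [464.1 402.8] size [96.6 76.7] ang 62.72
```

View pics/c.png

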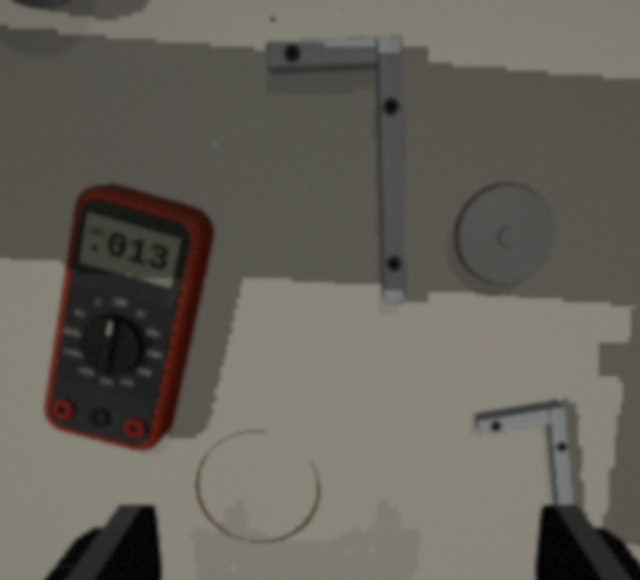

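The enlarged crop shows the stop with its corner at crop (390,45) measuring 66.6 × 132.4 mm outside. That matches 55+12 by 120+12 mm, and the cassette sits behind its long bar, so this is the one meant. The other stop, at crop (560,410), is smaller (about 51 mm), so it is a decoy.

Measured positions (mm):
- **Stop:** inner corner at about (637.8, 135.9), yaw 0.042.
- **Meter:** centre (499, 5), long axis at 73.9°.
- **Seat:** centre about (606, 63.5), long axis at 92.4°.

I'll put the open fingers along the meter's left long side.

servo_tool(targets=[[-3.08, -0.35, 2, 0], [-3.08, -0.35, 2, 0], [-3.08, -0.35, 2, 0], [-3.08, -0.35, 2, 0], [-3.08, -0.35, 2, 0], [-3.08, -0.35, 2, 0]], grip=1)

```text
t: 0.65
position: [0.4385, 0.0211, 0.1325]
ee_rot: [-3.142, -0.0, -0.0]
contact_force: [1.1, 0.1, -1.1]
finger_gap: 0.0856
```

servo_tool(targets=[[0, 0, 0, -0.12], [0, 0, 0, -0.12], [0, 0, 0, -0.12], [0, 0, 0, -0.12], [0, 0, 0, -0.12], [0, 0, 0, -0.12], [0, 0, 0, -0.12], [0, 0, 0, -0.12], [0, 0, 0, -0.12], [0, 0, 0, -0.12], [0, 0, 0, -0.09], [0, 0, 0, 0]])

```text
t: 1.65
position: [0.4401, 0.021, 0.1332]
ee_rot: [-3.141, 0.0, 1.294]
contact_force: [0.6, -0.1, -0.7]
finger_gap: 0.0854
```

servo_tool(targets=[[0, 0, 2, 0], [0, 0, 2, 0], [0, 0, 2, 0], [0, 0, 2, 0], [0, 0, 1.0, 0], [0, 0, 0.7, 0], [0, 0, 0, 0], [0, 0, 0, 0]])

```text
t: 2.32
position: [0.4403, 0.021, 0.0365]
ee_rot: [-3.141, 0.0, 1.289]
contact_force: [-0.2, -0.0, -0.1]
finger_gap: 0.0855
```

Run:
```python
from h import *
o=readout.get_obs(); print(o["position"],o["contact_force"])
f=grab_frame("scene"); s=grab_frame("side"); w=grab_frame("wrist")
P=pts(s); T=np.array(o["position"])
d=P-T; m=(np.hypot(d[...,0],d[...,1])<.075)&(P[...,2]>.004)&(s["img"].max(2)<60)
print("lowest dark near tool",np.nanpercentile(P[m][:,2],[1,5,20]) if m.any() else None)
cv2.imwrite("pics/d.png",np.hstack([cv2.resize(f["img"][70:240,200:380],(400,378)),cv2.resize(s["img"][150:250,230:400],(400,378))]))
```

```text
[0.44033577 0.02101429 0.0364932 ] [-0.15641059 -0.04101134 -0.11393394]
lowest dark near tool [0.03308197 0.03779693 0.09721324]
```

View pics/d.png

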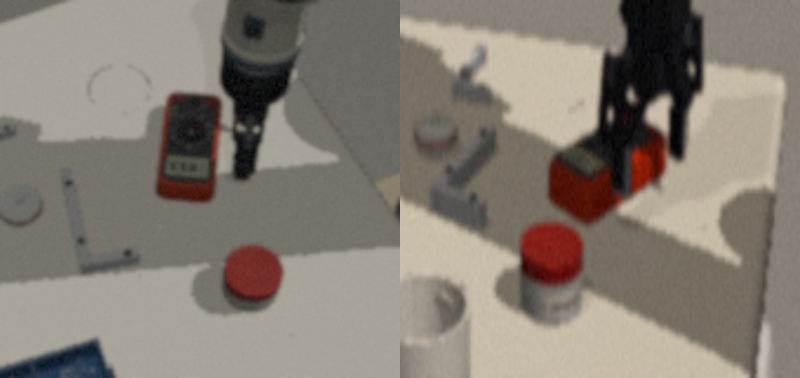

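The fingers are clear of the meter's left side, with the near fingertip at about (323,200) in the full side image. Next I'll get the open fingertip height from that pixel.

Run:
```python
from h import *
s=grab_frame("side")
for a in (.045,.057):
  for z in (.01,.014,.02,.027,.033):
    c=s["R"]@np.array([.4403+a*.277,.021+a*.961,z])+s["t"]; print(a,z,(s["fx"]*c[0]/c[2]+s["cx"]).round(1),(s["fy"]*c[1]/c[2]+s["cy"]).round(1))
g=s["img"].max(2); 
for u in (321,323,325): print(u,g[190:212,u].tolist())
```

```text
0.045 0.01 323.5 207.7
0.045 0.014 323.6 206.3
0.045 0.02 323.7 204.2
0.045 0.027 323.8 201.7
0.045 0.033 323.9 199.5
0.057 0.01 320.3 209.1
0.057 0.014 320.4 207.7
0.057 0.02 320.5 205.5
0.057 0.027 320.6 203.0
0.057 0.033 320.7 200.9
321 [12, 0, 13, 19, 19, 15, 5, 20, 22, 32, 55, 77, 85, 93, 104, 120, 121, 118, 114, 119, 121, 124]
323 [13, 13, 12, 10, 14, 14, 9, 15, 16, 20, 41, 78, 107, 131, 156, 177, 157, 117, 101, 110, 117, 119]
325 [38, 38, 32, 31, 42, 34, 39, 39, 43, 41, 48, 70, 99, 157, 192, 199, 180, 127, 100, 94, 116, 122]
```

The open tips are at about z = 28 mm, so there is room to go 15 mm lower. After that: make contact, then rotate while pushing.

servo_tool(targets=[[0, 0, 0.75, 0], [0, 0, 0.75, 0], [0, 0, 0, 0], [0, 0.4, 0, 0], [0, 0.4, 0, 0], [0, 0.4, 0, 0], [0, 0.4, 0, 0], [0, 0, 0, 0]])

```text
t: 3.18
position: [0.4569, 0.0164, 0.0215]
ee_rot: [3.14, -0.0, 1.29]
contact_force: [0.5, 1.0, 0.2]
finger_gap: 0.0855
```

servo_tool(targets=[[0, 0.4, 0, -0.032], [0, 0.4, 0, -0.032], [0, 0.4, 0, -0.032], [0, 0.4, 0, -0.032], [0, 0.4, 0, -0.032], [0, 0.4, 0, -0.032], [0, 0.4, 0, -0.032], [0, 0.4, 0, -0.032], [0, 0.4, 0, -0.032], [0, 0.4, 0, -0.032], [0, 0, 0, -0.004], [0, 0, 0, 0]])

```text
t: 4.18
position: [0.4951, 0.0111, 0.0213]
ee_rot: [3.141, -0.0, 1.613]
contact_force: [0.0, 0.5, -0.2]
finger_gap: 0.0853
```

```bash
cat >> h.py <<'E'
A=0.0424; C=np.array([.6378,.1359])
def meas(n="scene"):
    f=grab_frame(n); P=pts(f); b=f["img"].astype(int)
    hsv=cv2.cvtColor(f["img"],cv2.COLOR_BGR2HSV)
    red=((hsv[...,0]<12)|(hsv[...,0]>170))&(hsv[...,1]>110)&(hsv[...,2]>35)
    m=(P[...,2]>.026)&(P[...,2]<.05)&(P[...,1]<.16)&(P[...,0]>.4)&(P[...,0]<.72)&(P[...,1]>-.12)
    k=cv2.morphologyEx((m&(red|(b.max(2)>0))).astype(np.uint8),cv2.MORPH_OPEN,np.ones((3,3)))
    nn,l,s,c=cv2.connectedComponentsWithStats(k)
    best=max(range(1,nn),key=lambda i:(red&(l==i)).sum())
    q=P[(l==best)&red][:,:2]
    r=cv2.minAreaRect((q*1000).astype(np.float32))
    ctr=np.array(r[0])/1000; Rm=np.array([[np.cos(A),np.sin(A)],[-np.sin(A),np.cos(A)]])
    loc=(q-C)@Rm.T*1000
    print(n,"px",c[best].round(),"ctr",ctr.round(4),"size",np.round(r[1],1),"ang",round(r[2],2),"stopframe",(Rm@(ctr-C)*1000).round(1))
    print(" stop-frame extents x,y",np.percentile(loc,[.5,99.5],axis=0).round(1).tolist())
    return f
def tool():
    o=readout.get_obs(); p=np.array(o["position"]); Rm=np.array([[np.cos(A),np.sin(A)],[-np.sin(A),np.cos(A)]])
    print("t",round(o["t"],2),"tcp",p.round(4),"yaw",round(o["ee_rot"][2],4),"stopframe",(Rm@(p[:2]-C)*1000).round(1),"F",np.round(o["contact_force"],1))
E
python3 - <<'E'
from h import *
tool(); meas("scene"); meas("wrist")
E
```

```text
t 4.18 tcp [0.4951 0.0111 0.0213] yaw 1.6133 stopframe [-147.8 -118.6] F [ 0.   0.5 -0.2]
scene px [271. 137.] ctr [0.5386 0.0188] size [ 64.8 127.1] ang 2.9 stopframe [-104.  -112.8]
 stop-frame extents x,y [[-135.9, -175.3], [-71.9, -49.2]]
wrist px [253. 323.] ctr [0.5082 0.0131] size [ 7.4 90.2] ang 2.68 stopframe [-134.7 -117.2]
 stop-frame extents x,y [[-137.9, -161.2], [-131.6, -73.8]]
```

The meter is now at the stop's angle (2.4–2.9°), with its left side against the fingers. I'll push it to about 4 mm from the long bar.

servo_tool(targets=[[0, 0.3, 0, 0], [0, 0.5, 0, 0], [0, 0.55, 0, 0], [0, 0.55, 0, 0], [0, 0.55, 0, 0], [0, 0.55, 0, 0], [0, 0.55, 0, 0], [0, 0.55, 0, 0], [0, 0.55, 0, 0], [0, 0.55, 0, 0], [0, 0.5, 0, 0], [0, 0.3, 0, 0]])

```text
t: 5.28
position: [0.556, 0.0137, 0.0213]
ee_rot: [3.141, 0.0, 1.614]
contact_force: [-1.0, 0.3, -2.1]
finger_gap: 0.0852
```

servo_tool(targets=[[0, 0, 0, 0], [0, -0.5, 0, 0], [0, -2, 0, 0], [0, -2, -1, 0], [0, 0, -3, 0], [0, 0, -3, 0], [-2.5, 0, -2, 0], [-4, 0, 0, 0], [-4, 0, 0, 0], [-4, 0, 0, 0], [-3, 0, 0, 0], [0, 0, 0, 0]])

```text
t: 6.28
position: [0.518, -0.1678, 0.1119]
ee_rot: [3.139, 0.002, 1.611]
contact_force: [-0.0, 0.5, -0.1]
finger_gap: 0.0854
```

Run:
```python
from h import *
tool(); f=meas("scene"); w=meas("wrist")
cv2.imwrite("pics/e.png",np.hstack([cv2.resize(f["img"][70:240,160:340],(400,378)),cv2.resize(w["img"],(400,378))]))
```

```text
t 6.28 tcp [ 0.518  -0.1678  0.1119] yaw 1.611 stopframe [-132.6 -298.3] F [-0.   0.5 -0.1]
scene px [248. 141.] ctr [0.6008 0.0216] size [ 63.1 128.5] ang 2.4 stopframe [ -41.9 -112.6]
 stop-frame extents x,y [[-73.4, -175.7], [-10.5, -48.8]]
wrist px [466. 300.] ctr [ 0.5755 -0.0127] size [17.6 75.7] ang 4.07 stopframe [ -68.5 -145.8]
 stop-frame extents x,y [[-76.5, -182.8], [-62.4, -109.6]]
```

View pics/e.png

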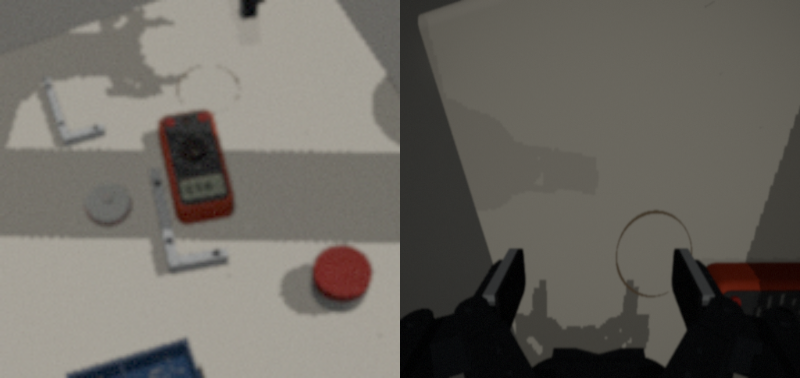

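The scene view shows the meter parallel to the long bar with a small gap, and its end about 46 mm short of the short bar. Nothing else has moved. Next I'll turn the hand square behind the free end with the jaws partly closed.

servo_tool(targets=[[0, 0, 0, 0.12], [0, 0, 0, 0.12], [0, 0, 0, 0.12], [0, 0, 0, 0.12], [0, 0, 0, 0.12], [0, 0, 0, 0.12], [0, 0, 0, 0.12], [0, 0, 0, 0.12], [0, 0, 0, 0.12], [0, 0, 0, 0.12], [0, 0, 0, 0.12], [0, 0, 0, 0.12]], grip=0.35)

```text
t: 7.38
position: [0.5172, -0.1614, 0.1112]
ee_rot: [-3.141, 0.0, 0.17]
contact_force: [-0.2, 0.2, 0.8]
finger_gap: 0.0296
```

servo_tool(targets=[[0, 0, 0, 0.12], [0, 0, 0, 0.009], [3, -2.5, 0, 0], [3.5, -3, 0, 0], [3, -2.5, 0, 0], [0, 0, 0, 0], [0, 0, 2.5, 0], [0, 0, 2.5, 0], [0, 0, 2, 0], [0, 0, 0.8, 0], [0, 0, 0, 0], [0, 0, 0, 0]])

```text
t: 8.38
position: [0.6055, -0.0814, 0.0335]
ee_rot: [-3.141, 0.001, 0.047]
contact_force: [0.8, 1.1, 0.3]
finger_gap: 0.03
```

Run:
```python
from h import *
tool(); f=grab_frame("scene"); w=grab_frame("side")
cv2.imwrite("pics/f.png",np.hstack([cv2.resize(f["img"][70:240,160:340],(400,378)),cv2.resize(w["img"][130:230,210:380],(400,378))]))
```

```text
t 8.38 tcp [ 0.6055 -0.0814  0.0335] yaw 0.047 stopframe [ -41.4 -215.8] F [0.8 1.1 0.3]
```

View pics/f.png

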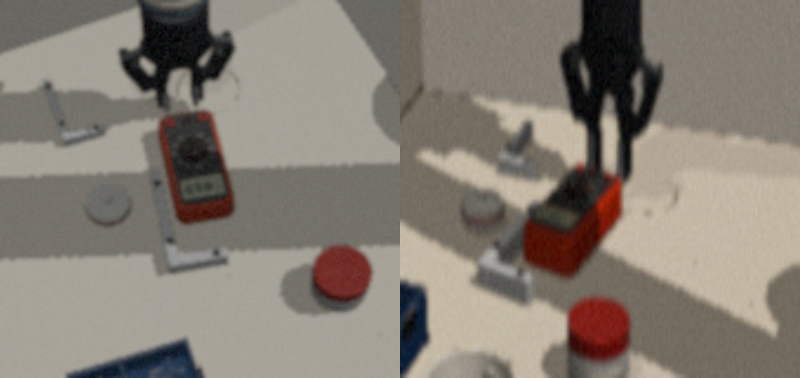

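The fingers are square behind the meter's free end. The seat should be reached with the TCP at about y = −153, so I'll push to about 5 mm short first.

servo_tool(targets=[[0, -0.3, 0, 0.005], [0, -0.5, 0, 0], [0, -0.55, 0, 0], [0, -0.55, 0, 0], [0, -0.55, 0, 0], [0, -0.55, 0, 0], [0, -0.55, 0, 0], [0, -0.55, 0, 0], [0, -0.55, 0, 0], [0, -0.55, 0, 0], [0, -0.4, 0, 0], [0, -0.2, 0, 0]])

```text
t: 9.48
position: [0.6031, -0.0233, 0.0332]
ee_rot: [-3.142, 0.0, 0.04]
contact_force: [0.8, -3.9, 3.1]
finger_gap: 0.0298
```

Run:
```python
from h import *
tool(); meas()
```

```text
t 9.48 tcp [ 0.6031 -0.0233  0.0332] yaw 0.0405 stopframe [ -41.4 -157.6] F [ 0.8 -3.9  3.1]
scene px [253. 154.] ctr [0.5937 0.0604] size [ 62.8 135.3] ang 6.74 stopframe [-47.2 -73.5]
 stop-frame extents x,y [[-82.1, -138.0], [-13.5, -6.9]]
```

The pose reads about 4° of extra rotation. The side push will square it against the long bar.

servo_tool(targets=[[0, 0, 0, 0], [0, 1, 0, 0], [0, 0, -3, 0], [0, 0, -3, 0], [0, 0, -2, 0], [-2.2, -3.1, 0, 0], [-2.3, -3.1, 0, 0], [-2.2, -3, 0, 0], [0, 0, 0, 0]])

```text
t: 10.28
position: [0.5282, 0.0579, 0.1126]
ee_rot: [-3.14, 0.005, 0.041]
contact_force: [-0.9, -0.4, -1.1]
finger_gap: 0.0301
```

servo_tool(targets=[[0, 0, 0, -0.12], [0, 0, 0, -0.12], [0, 0, 0, -0.12], [0, 0, 0, -0.12], [0, 0, 0, -0.12], [0, 0, 0, -0.12], [0, 0, 0, -0.12], [0, 0, 0, -0.12], [0, 0, 0, -0.12], [0, 0, 0, -0.12], [0, 0, 0, -0.12], [0, 0, 0, -0.12]], grip=1)

```text
t: 11.28
position: [0.5331, 0.0546, 0.1131]
ee_rot: [-3.141, -0.0, 1.485]
contact_force: [0.4, -1.1, -0.2]
finger_gap: 0.0861
```

servo_tool(targets=[[0, 0, 0, -0.12], [0, 0, 0, -0.013], [0, 0, 0, 0], [0, 0, 0, 0]])

```text
t: 11.62
position: [0.5331, 0.0549, 0.1132]
ee_rot: [-3.141, -0.0, 1.609]
contact_force: [-0.2, -0.2, -0.2]
finger_gap: 0.0858
```

Run:
```python
from h import *
tool(); meas()
```

```text
t 11.62 tcp [0.5331 0.0549 0.1132] yaw 1.6089 stopframe [-108.   -76.5] F [-0.2 -0.2 -0.2]
scene px [254. 155.] ctr [0.5933 0.0636] size [ 63.  128.2] ang 6.4 stopframe [-47.5 -70.4]
 stop-frame extents x,y [[-82.1, -133.2], [-14.1, -6.5]]
```

servo_tool(targets=[[0, 0, 2.5, 0], [0, 0, 2.5, 0], [0, 0, 2.5, 0], [0, 0, 1.2, 0], [0, 0, 0.5, 0], [0, 0, 0, 0], [0, 0.4, 0, -0.004], [0, 0.4, 0, 0], [0, 0.4, 0, 0], [0, 0.4, 0, 0], [0, 0.4, 0, 0], [0, 0, 0, 0]])

```text
t: 12.67
position: [0.5542, 0.0563, 0.0218]
ee_rot: [3.14, -0.0, 1.617]
contact_force: [-0.3, -0.2, -1.4]
finger_gap: 0.0858
```

servo_tool(targets=[[0, 0.15, 0, 0], [0, 0.15, 0, 0], [0, 0.1, 0, 0], [0, 0, 0, 0]])

```text
t: 13.0
position: [0.5568, 0.0563, 0.0212]
ee_rot: [-3.141, 0.0, 1.617]
contact_force: [-2.7, 0.1, 2.8]
finger_gap: 0.0853
```

Run:
```python
from h import *
tool()
```

```text
t 13.0 tcp [0.5568 0.0563 0.0212] yaw 1.617 stopframe [-84.3 -76.1] F [-2.7  0.1  2.8]
```

servo_tool(targets=[[0, 0.1, 0, 0], [0, 0.1, 0, 0], [0, 0.05, 0, 0], [0, 0, 0, 0]])

```text
t: 13.33
position: [0.5599, 0.0565, 0.0212]
ee_rot: [3.141, -0.0, 1.617]
contact_force: [-1.5, -0.2, 0.5]
finger_gap: 0.0854
```

servo_tool(targets=[[0, 0.1, 0, 0], [0, 0, 0, 0]])

```text
t: 13.5
position: [0.5608, 0.0566, 0.0212]
ee_rot: [3.141, -0.0, 1.617]
contact_force: [-2.6, -0.4, -1.0]
finger_gap: 0.0854
```

servo_tool(targets=[[0, 0.1, 0, 0], [0, 0, 0, 0]])

```text
t: 13.67
position: [0.5618, 0.0566, 0.0213]
ee_rot: [3.141, -0.0, 1.617]
contact_force: [-1.6, 0.5, -0.7]
finger_gap: 0.0849
```

servo_tool(targets=[[0, 0.1, 0, 0], [0, 0, 0, 0]])

```text
t: 13.83
position: [0.5624, 0.0567, 0.0212]
ee_rot: [-3.141, -0.0, 1.617]
contact_force: [-2.6, 0.0, 1.5]
finger_gap: 0.0852
```

servo_tool(targets=[[0, 0.1, 0, 0], [0, 0, 0, 0]])

```text
t: 14.0
position: [0.5625, 0.0567, 0.0212]
ee_rot: [-3.139, 0.0, 1.617]
contact_force: [-6.9, -0.8, 4.1]
finger_gap: 0.0851
```

Run:
```python
from h import *
tool(); f=meas()
w=grab_frame("wrist")
cv2.imwrite("pics/g.png",np.hstack([cv2.resize(f["img"][100:210,200:310],(400,400),interpolation=cv2.INTER_CUBIC),cv2.resize(w["img"],(400,400))]))
```

```text
t 14.0 tcp [0.5625 0.0567 0.0212] yaw 1.6169 stopframe [-78.6 -76. ] F [-6.9 -0.8  4.1]
scene px [248. 155.] ctr [0.6048 0.0624] size [ 66.3 128.5] ang 1.61 stopframe [-36.1 -72. ]
 stop-frame extents x,y [[-68.2, -134.5], [-3.5, -8.0]]
```

View pics/g.png

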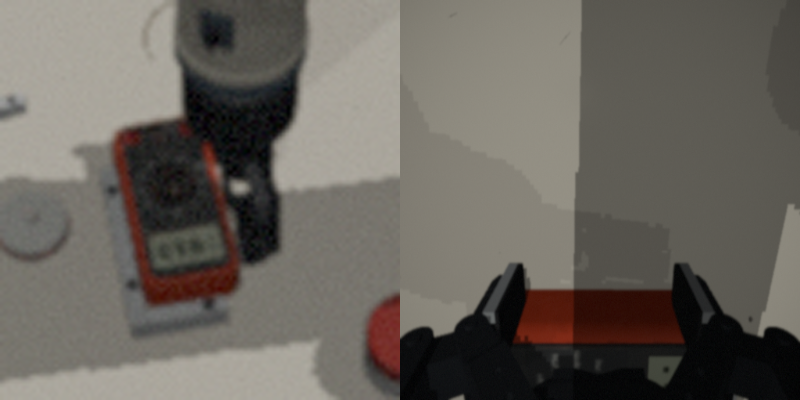

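The meter's right side is now at the long bar, and the force rises as I push. Its end is still a few mm from the short bar. One more small press, then back to the end push.

servo_tool(targets=[[0, 0.1, 0, 0], [0, 0, 0, 0], [0, 0, 0, 0]])

```text
t: 14.35
position: [0.5626, 0.0567, 0.0211]
ee_rot: [-3.138, 0.0, 1.617]
contact_force: [-8.8, 0.4, 8.1]
finger_gap: 0.0854
```

servo_tool(targets=[[0, -0.3, 0, 0], [0, -1, 0, 0], [0, -2, 0, 0], [0, 0, -3, 0], [0, 0, -3, 0], [0, 0, -2, 0], [-3, 0, 0, 0], [-4, 0, 0, 0], [-4, 0, 0, 0], [0, 0, 0, 0]])

```text
t: 15.18
position: [0.5375, -0.0599, 0.102]
ee_rot: [3.138, 0.002, 1.614]
contact_force: [-0.4, -0.2, -0.7]
finger_gap: 0.0852
```

servo_tool(targets=[[0, 0, 0, 0.12], [0, 0, 0, 0.12], [0, 0, 0, 0.12], [0, 0, 0, 0.12], [0, 0, 0, 0.12], [0, 0, 0, 0.12], [0, 0, 0, 0.12], [0, 0, 0, 0.12], [0, 0, 0, 0.12], [0, 0, 0, 0.12], [0, 0, 0, 0.12], [0, 0, 0, 0.12]], grip=0.35)

```text
t: 16.18
position: [0.5368, -0.0545, 0.1014]
ee_rot: [3.141, -0.001, 0.171]
contact_force: [-0.2, -0.2, 0.4]
finger_gap: 0.0304
```

servo_tool(targets=[[0, 0, 0, 0.12], [0, 0, 0, 0.014], [0, 0, 0, 0], [0, 0, 0, 0]])

```text
t: 16.52
position: [0.5367, -0.0545, 0.1013]
ee_rot: [3.142, -0.001, 0.047]
contact_force: [0.1, 0.7, -0.9]
finger_gap: 0.0298
```

Run:
```python
from h import *
tool(); f=meas()
# re-fit bar: short bar & long bar top pixels in stop frame
P=pts(f); Rm=np.array([[np.cos(A),np.sin(A)],[-np.sin(A),np.cos(A)]])
L=(P[...,:2]-C)@Rm.T*1000; Z=P[...,2]*1000
m=(Z>16)&(Z<23)&(L[...,0]>-70)&(L[...,0]<25)&(L[...,1]>-130)&(L[...,1]<25)
q=L[m&(L[...,1]>3)]; print("short bar y",np.percentile(q[:,1],[2,50,98]).round(1),"x",np.percentile(q[:,0],[2,98]).round(1))
q=L[m&(L[...,0]>2)&(L[...,1]<-5)]; print("long bar x",np.percentile(q[:,0],[2,50,98]).round(1)); print("slope",np.polyfit(q[:,1],q[:,0],1))
```

```text
t 16.52 tcp [ 0.5367 -0.0545  0.1013] yaw 0.0467 stopframe [-109.1 -186. ] F [ 0.1  0.7 -0.9]
scene px [248. 155.] ctr [0.6065 0.0619] size [ 63.  130.5] ang 2.88 stopframe [-34.5 -72.6]
 stop-frame extents x,y [[-66.0, -136.8], [-3.3, -8.7]]
short bar y [ 3.2  8.1 12.1] x [-53.9   8.6]
long bar x [ 2.2  6.2 10.5]
slope [3.06970932e-03 6.41784983e+00]
```

servo_tool(targets=[[3.5, 0, 0, 0.004], [3.3, 0, 0, 0], [0, 0, 0, 0], [0, 0, 3, 0], [0, 0, 2.5, 0], [0, 0, 1.3, 0], [0, 0, 0, 0], [0, -0.4, 0, 0], [0, -0.5, 0, 0], [0, -0.5, 0, 0], [0, -0.5, 0, 0], [0, 0, 0, 0]])

```text
t: 17.57
position: [0.6044, -0.0318, 0.0343]
ee_rot: [-3.142, -0.002, 0.04]
contact_force: [0.5, 0.1, -1.1]
finger_gap: 0.0297
```

```bash
python3 -c "
from h import *
tool()"
```

```text
t 17.57 tcp [ 0.6044 -0.0318  0.0343] yaw 0.0399 stopframe [ -40.5 -166.1] F [ 0.5  0.1 -1.1]
```

servo_tool(targets=[[0, -0.3, 0, 0], [0, -0.3, 0, 0], [0, -0.2, 0, 0], [0, 0, 0, 0]])

```text
t: 17.9
position: [0.6037, -0.0247, 0.0335]
ee_rot: [3.141, -0.0, 0.039]
contact_force: [0.4, -0.9, 0.2]
finger_gap: 0.0297
```

servo_tool(targets=[[0, -0.1, 0, 0], [0, -0.1, 0, 0], [0, -0.1, 0, 0], [0, 0, 0, 0]])

```text
t: 18.23
position: [0.6037, -0.022, 0.0334]
ee_rot: [3.141, -0.0, 0.039]
contact_force: [0.3, -3.6, 1.5]
finger_gap: 0.0298
```

servo_tool(targets=[[0, -0.1, 0, 0], [0, 0, 0, 0]])

```text
t: 18.4
position: [0.6036, -0.0209, 0.0333]
ee_rot: [3.142, -0.0, 0.039]
contact_force: [0.7, -3.4, 2.4]
finger_gap: 0.0297
```

servo_tool(targets=[[0, -0.1, 0, 0], [0, 0, 0, 0]])

```text
t: 18.57
position: [0.6035, -0.0198, 0.0334]
ee_rot: [3.142, -0.0, 0.039]
contact_force: [0.7, -2.6, 2.1]
finger_gap: 0.0299
```

servo_tool(targets=[[0, -0.1, 0, 0], [0, 0, 0, 0]])

```text
t: 18.73
position: [0.6034, -0.0189, 0.0334]
ee_rot: [3.141, -0.0, 0.039]
contact_force: [1.2, -4.0, 2.7]
finger_gap: 0.0299
```

servo_tool(targets=[[0, -0.1, 0, 0], [0, 0, 0, 0]])

```text
t: 18.9
position: [0.6034, -0.0185, 0.0334]
ee_rot: [3.141, -0.0, 0.039]
contact_force: [0.2, -7.3, 3.3]
finger_gap: 0.0299
```

servo_tool(targets=[[0, -0.1, 0, 0], [0, 0, 0, 0]])

```text
t: 19.07
position: [0.6034, -0.0183, 0.0334]
ee_rot: [3.14, -0.0, 0.039]
contact_force: [1.4, -12.0, 2.5]
finger_gap: 0.0299
```

The end is firmly against the short bar (12 N, movement stopped). I'll back off and check the long side.

servo_tool(targets=[[0, 0.3, 0, 0], [0, 1.5, 0, 0], [0, 0, -3, 0], [0, 0, -3, 0], [0, 0, -2, 0], [-3, 0, -2, 0], [-4, 0, 0, 0], [0, 0, 0, 0]])

```text
t: 19.73
position: [0.5258, -0.0378, 0.1324]
ee_rot: [-3.14, 0.008, 0.039]
contact_force: [-0.7, 0.2, -0.6]
finger_gap: 0.0299
```

Run:
```python
from h import *
tool(); f=meas(); s=grab_frame("side")
cv2.imwrite("pics/i.png",np.hstack([cv2.resize(f["img"][110:200,205:295],(400,400),interpolation=cv2.INTER_CUBIC),cv2.resize(s["img"][165:225,235:315],(400,300),interpolation=cv2.INTER_CUBIC)[:, :].__array__().repeat(1,0) if 0 else cv2.copyMakeBorder(cv2.resize(s["img"][165:225,235:315],(400,300),interpolation=cv2.INTER_CUBIC),0,100,0,0,0)]))
```

```text
t 19.73 tcp [ 0.5258 -0.0378  0.1324] yaw 0.0388 stopframe [-119.3 -168.8] F [-0.7  0.2 -0.6]
scene px [249. 157.] ctr [0.6047 0.0685] size [ 63.4 128.2] ang 2.95 stopframe [-35.9 -66. ]
 stop-frame extents x,y [[-67.5, -129.8], [-4.3, -1.9]]
```

View pics/i.png

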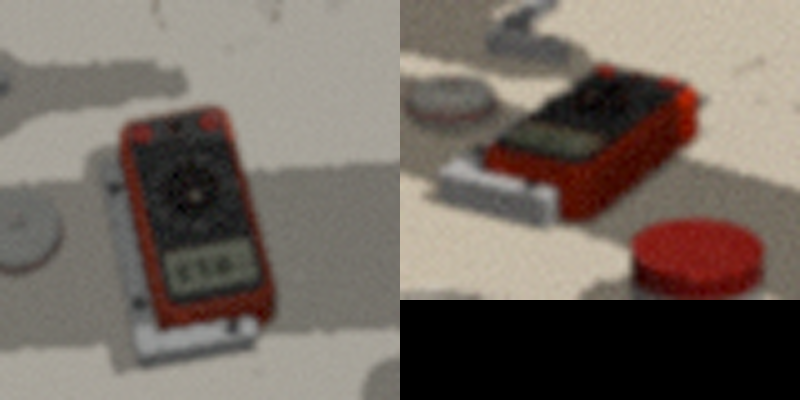

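The end now rests on the short bar. The long side may have drifted about 1 mm off its bar, so I'll give it one last gentle side press.

servo_tool(targets=[[0.4, -3, 0, 0], [0.4, -3.2, 0, 0], [0.3, -3, 0, 0], [0, 0, 0, -0.12], [0, 0, 0, -0.12], [0, 0, 0, -0.12], [0, 0, 0, -0.12], [0, 0, 0, -0.12], [0, 0, 0, -0.12], [0, 0, 0, -0.12], [0, 0, 0, -0.12], [0, 0, 0, -0.12]], grip=1)

```text
t: 20.83
position: [0.5426, 0.0548, 0.1329]
ee_rot: [-3.142, -0.0, 1.125]
contact_force: [0.1, 0.8, -0.8]
finger_gap: 0.0852
```

servo_tool(targets=[[0, 0, 0, -0.12], [0, 0, 0, -0.12], [0, 0, 0, -0.12], [0, 0, 0, -0.12], [0, 0, 0, -0.014], [0, 0, 0, 0], [0, 0, 0, 0]])

```text
t: 21.42
position: [0.5419, 0.0547, 0.133]
ee_rot: [-3.141, -0.0, 1.609]
contact_force: [-0.0, -0.5, 0.7]
finger_gap: 0.0853
```

```bash
python3 -c "
from h import *
tool()"
```

```text
t 21.42 tcp [0.5419 0.0547 0.133 ] yaw 1.6092 stopframe [-99.3 -77. ] F [-0.  -0.5  0.7]
```

servo_tool(targets=[[0, 0, 3, 0], [0, 0, 3, 0], [0, 0, 2.5, 0], [0, 0, 1.7, 0], [0, 0, 0.9, 0], [0, 0, 0, 0], [0, 0.4, 0, -0.004], [0, 0.4, 0, 0], [0, 0.4, 0, 0], [0, 0.4, 0, 0], [0, 0.1, 0, 0], [0, 0, 0, 0]])

```text
t: 22.42
position: [0.5592, 0.0556, 0.0229]
ee_rot: [3.14, -0.0, 1.617]
contact_force: [-0.5, 0.0, -0.8]
finger_gap: 0.0853
```

servo_tool(targets=[[0, 0.1, 0, 0], [0, 0.1, 0, 0], [0, 0, 0, 0]])

```text
t: 22.67
position: [0.5605, 0.0556, 0.0223]
ee_rot: [3.141, 0.0, 1.617]
contact_force: [-0.9, -0.3, 0.2]
finger_gap: 0.0858
```

servo_tool(targets=[[0, 0.1, 0, 0], [0, 0, 0, 0], [0, 0, 0, 0]])

```text
t: 22.92
position: [0.5611, 0.0557, 0.0222]
ee_rot: [-3.141, 0.0, 1.617]
contact_force: [-1.8, -0.0, -0.1]
finger_gap: 0.0854
```

servo_tool(targets=[[0, 0.1, 0, 0], [0, 0, 0, 0], [0, 0, 0, 0]])

```text
t: 23.17
position: [0.5621, 0.0558, 0.0222]
ee_rot: [-3.141, -0.0, 1.617]
contact_force: [-2.7, 1.2, 1.2]
finger_gap: 0.0853
```

servo_tool(targets=[[0, 0.1, 0, 0], [0, 0, 0, 0], [0, 0, 0, 0]])

```text
t: 23.42
position: [0.5625, 0.0558, 0.0221]
ee_rot: [-3.14, -0.0, 1.617]
contact_force: [-4.5, 1.3, 3.6]
finger_gap: 0.0857
```

servo_tool(targets=[[0, 0.1, 0, 0], [0, 0, 0, 0], [0, 0, 0, 0]])

```text
t: 23.67
position: [0.5625, 0.0557, 0.022]
ee_rot: [-3.138, 0.0, 1.617]
contact_force: [-7.3, 0.4, 6.0]
finger_gap: 0.0854
```

It's blocked at the same position as before (0.5625), so it is flush. I'll withdraw the hand straight back and up, well clear.

servo_tool(targets=[[0, -0.3, 0, 0], [0, -1, 0, 0], [0, -2, 0, 0], [0, 0, -3, 0], [0, 0, -3, 0], [0, 0, -3, 0], [-2, 0, -2, 0], [-4, 0, 0, 0], [-4, 0, 0, 0], [-3, 0, 0, 0], [0, 0, 0, 0]])

```text
t: 24.58
position: [0.5378, -0.08, 0.1328]
ee_rot: [3.139, 0.002, 1.614]
contact_force: [-0.4, -0.1, 0.9]
finger_gap: 0.0856
```

Run:
```python
from h import *
import pickle
tool(); f=meas(); s=grab_frame("side"); G=pts(f)
m=(G[...,2]>.025)&(G[...,2]<.13)&(G[...,0]>.2)&(G[...,0]<1)&(G[...,1]<.5)&(G[...,1]>.12)
n,l,st,c=cv2.connectedComponentsWithStats(m.astype(np.uint8))
for i in range(1,n):
    if 300<st[i,4]<2000: print(c[i].round(),cv2.minAreaRect(G[l==i][:,:2].astype(np.float32)*1000)[0])
o=pickle.load(open("f0.pkl","rb"))["scene"]["img"]; d=np.abs(o.astype(int)-f["img"]).max(2)
print("diff cassette/tin/mug patches",[d[a:b,x:y].mean().round(1) for a,b,x,y in((152,170,199,217),(182,206,302,326),(255,295,320,357))])
cv2.imwrite("pics/k.png",np.hstack([cv2.resize(f["img"][110:200,205:295],(400,400),interpolation=cv2.INTER_CUBIC),cv2.resize(f["img"],(400,400))]))
```

```text
t 24.58 tcp [ 0.5378 -0.08    0.1328] yaw 1.6143 stopframe [-109.1 -211.5] F [-0.4 -0.1  0.9]
scene px [248. 157.] ctr [0.6063 0.0678] size [ 63.4 129.9] ang 2.84 stopframe [-34.4 -66.7]
 stop-frame extents x,y [[-66.2, -128.3], [-2.7, -1.8]]
[159. 264.] (840.2359619140625, 310.0077819824219)
[314. 192.] (467.314697265625, 195.05093383789062)
[231. 273.] (689.8836059570312, 352.2380065917969)
[338. 274.] (464.53643798828125, 403.4676208496094)
diff cassette/tin/mug patches [np.float64(6.8), np.float64(6.7), np.float64(4.9)]
```

View pics/k.png

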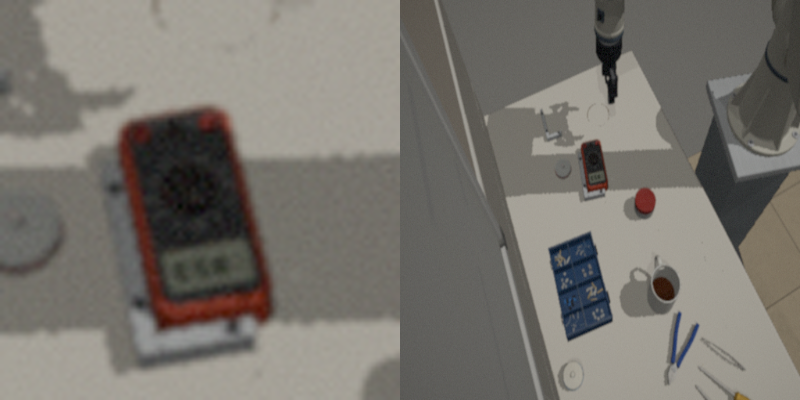

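The meter sits flush on both bars, the hand is clear, and the tin, mug and cassette haven't moved. Handing in.

```bash
python3 -c "
from h import *
print(job.sign_off())"
```

```text
the job is handed in; nothing more can be done
None
```

The multimeter is seated in the larger corner stop, with its long side against the longer bar and its end against the shorter bar. I only pushed it: a side push with a turn, an end push, a side push, an end push, then a final side press. The job was handed in at about 25 s.

**Seating:** Both bars stopped the motion. The end push built up to 12 N. The side presses reached about 7–9 N, and both stopped at the same tool position.

**Last checks:**
- The meter's long axis measured 2.8° against the stop's 2.4°, which is within the image noise.
- Its centre measured (−34, −67) mm, against a seat at (−35, −71) mm. The y value is biased because the red mask misses part of the dial end. The end stayed put through the final side press, to within 0.1 mm.
- The tin and mug measured within 1 mm of where they started, and the cassette's image patch barely changed. The hand is well clear of the meter.

**Disagreement:** The first end push left the meter turned about 4°. The next side push corrected that.

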